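# Open the bench valve fully and back it off a quarter turn

## Task

Open the gate valve with the blue handwheel all the way: take the black crank grip on its rim and crank it counter-clockwise (seen from above), more than a full turn, until you feel it come up against its stop, then back it off a quarter turn clockwise so that it cannot seize. Let go of it there, and leave the valve with the red handwheel as it is.

Things in the scene. Friction and masses are not known exactly. Their poses are not given: they have to be found in the camera images.
- blue_wheel (a joint): Angle of the blue handwheel of a brass gate valve screwed to the worktop, in rad: 0 is shut, it grows as the wheel turns counter-clockwise seen from above (opening), and the hard stop (fully open) is at 12.57 rad, two full turns from shut. It starts 1.1 to 1.6 turns short of that stop. The wheel lies level, turns about a vertical axis and does not rise. It is stiff (0.15 N m, about 3 N at the crank grip) and stays where it is left.
- blue_hub (a point): Centre of the blue handwheel, on its vertical axis, 100 mm above the worktop. The wheel is a blue ring 108 mm across over the outside with three spokes, its top 6 mm above this point (the hub's nut 11 mm above it).
- blue_knob (a point): Middle of the blue wheel's crank grip: an upright black cylinder, 21 mm across, 50 mm tall, foot 110 mm and top 160 mm above the worktop, 3 mm over a blue lug 44 x 22 mm. It revolves freely on its pin, 48 mm from the wheel's axis, so a hand holding it from above need not turn. The pin is sprung in a radial slot (800 N/m) and gives 8 mm in or out, so a slightly wrong circle does no harm.
- red_knob (a point): Centre of the crank grip of the other, equal valve, whose handwheel is red: to be left alone. It stands 135 mm above the worktop, somewhere on a circle of 48 mm radius about the red wheel's axis; the axes of the two valves are at least 0.21 m apart.

How it is judged:
On the way:
1. the blue handwheel is turned counter-clockwise up to its stop (value of joint blue_wheel above 12.39 rad), for 0.05 s.
At the end, for the whole second after the job is handed in: The blue handwheel was at its stop (within 10 degrees) and now rests a quarter turn back from it, within 25 degrees; the red handwheel stands as it was, its grip within 20 mm (value of joint blue_wheel between 10.55 and 11.44 rad and velocity of joint blue_wheel between -0.1 and 0.1 rad/s and distance of red_knob from where it was at the start of the episode below 0.02 m); the robot touches nothing.
It fails at once if the red handwheel is turned (distance of red_knob from where it was at the start of the episode above 0.02 m).
It also fails if it takes over 58 s, if anything falls off the work surface, if the arm or the gripper's body presses on something with over 40 N, if the wrist force passes 120 N, or if a joint passes its speed limit or range.

## Robot

A 7-joint arm with a two-finger parallel gripper is mounted at the origin on a cart in front of the work surface, level with it; the furniture and walls round the work are solid. World frame = base frame: x ahead of the robot, y to its left, z up, the work surface at z = 0. Lengths are in m, angles in rad, forces in N, time in s.
With the tool pointing down it reaches from about 0.4 to 0.85 m from the base axis. Payload 10.4 kg.
Tool frame: the origin (TCP) lies where the fingers leave the gripper's body, on its centre line; the fingertips stand 70 mm ahead of it and the grasp point (between the pads) lies r.grip_depth ahead of it (r.grip_depth is the distance from the TCP to the grasp point, in m); z points along the fingers, y is the direction in which the jaws open and shut (so a half turn about z gives the same grasp; the last joint's range is limited). The gripper opens to 87 mm and grips with 3 to 60 N. Pads are 19 mm wide; open, the fingers measure 117 mm over their backs; the gripper's body (75 mm by 190 mm) begins 51 mm behind the grasp point.
Start: joints at [-1.28, 0.332, -0.065, 1.46, 0.022, 1.35, -0.088], TCP at [0.193, 0.595, 0.292] pointing down, gripper open.
Joint ranges: [-2.6, 2.6], [-0.5, 2.12], [-1.47, 1.34], [0.16, 2.42], [-1.27, 4.41], [0.06, 2.06], [-2.6, 2.6]. Speed limits (rad/s): [2.22, 2.22, 2.79, 2.79, 3.14, 3.14, 3.14].

## Interface

Orientations are given as a unit quaternion [x, y, z, w].
In Python, from bench import monitor, viewer, workorder, nets, r gives the robot as it stands.
- The arm moves only by the tool drive_tool, never from a script. Its argument "plan" is a list of rows, each an object of numbers: "rx", "ry", "rz": the turn, a rotation vector about the tool's x, y, z in units of 360 degrees (1.0 is 360 degrees); "x", "y", "z": the shift along the tool's x, y, z in units of 1000 mm (1.0 is 1000 mm); "fingers": the opening, from 0 (shut) to 1 (fully open). In form: [{"rx": .., "ry": .., "rz": .., "x": .., "y": .., "z": .., "fingers": ..}, ...]. A call has 1 to 12 rows; each row is the pose to reach, as a shift and turn from the pose commanded when the call began, along the tool's axes at that moment, turning the shorter way round; what a row does not reach only later rows make up. A row lasts 1/8 s, in which the tool goes at most 62.5 mm and 10.7 degrees, less where a joint would pass 70% of its speed; a pose out of reach is approached as far as the arm can. A call with a number of a shift or a turn outside -1 to 1 is refused whole. A call with a gripper value outside its range is refused whole. The fingers move at their own pace and stop on an object; "squeeze" is the grip in N (left out, the last holds). Time passes only in rows, so rows that repeat a pose let the fingers close. It gives the time, the measured TCP pose, the force and the opening at its end, in the units of the state.
- monitor.read_state(): the state, without advancing time (a new reading comes with each control period).
- viewer.camera(name): name is "scene" or "top" or "wrist"; returns a dict with "color" (480x640x3 uint8, red, green, blue), "depth" (480x640 float32, m along the optical axis (not along the pixel's ray), 0 where there is no reading), "camera_matrix" (3x3 intrinsics, pixels), "D" ([k1, k2, p1, p2, k3] as OpenCV has them; the pictures are not rectified), "xyz" and "rotation" of the camera in the world. Camera axes: x right, y down, z forward; pixel columns grow to the right and rows downward; lengths in m; the calibration is good to about 2 mm. A picture is of the moment at which its call begins.
- workorder.close_job(): hands the job in, once; it reports no verdict.
Trained networks look in the newest picture that a camera, given by its name, has taken for a name from the list of things; names that differ only in an ending like _2 or _b are one class to them, and where a whole thing is asked for, a point or a joint stands for the part that bears it (a point fixed in the world has none). Each returns a list of dicts, best first, with "confidence" (0 to 1); they miss things now and then, are a little off and sometimes report something else, mostly with a low value. They report only what shows in the picture. A call takes as long as a camera call.
- nets.find_in(label, camera): "centre" ([x, y, z] in m, in world coordinates, good to about 4 mm: the middle of the surface that is visible of it).
- nets.regions_of(label, camera): "region" (480x640 bool, what is visible of it).
The state is a dict: "time": time; "joint_positions": joint angles; "joint_vel": joint speeds; "joint_torque": joint torques, N m; "ee_pos": TCP position; "eef_rot": TCP orientation; "ft_force": force on the tool from outside, world axes, zero at the start; "torque": the same for the moment, N m; "width": finger opening in m.
Only numpy, scipy, OpenCV 4.12 (cv2) and the standard library are available. Lean on these libraries where they do the work, as an engineer would, in place of code of your own. Each camera call takes 0.05 s, during which the arm holds its last target.

## Working session

There is one attempt and no reset: what is moved stays moved. The work goes in short steps, Python scripts to look and compute and a tool call to move; the robot and the scene stay as the last step left them, time stands still between calls to the robot, and variables do not carry over. Pictures are saved under pics/ and viewed, and the job is handed in when it is done.

Besides the shell and the picture viewer there is one more tool, called as name([rows], argument=value, ...), one row to a line, values as JSON. drive_tool: Moves the arm, as the interface text tells. Its arguments: {"type":"object","properties":{"plan":{"type":"array","items":{"type":"object","properties":{"rx":{"type":"number","minimum":-1,"maximum":1},"ry":{"type":"number","minimum":-1,"maximum":1},"rz":{"type":"number","minimum":-1,"maximum":1},"x":{"type":"number","minimum":-1,"maximum":1},"y":{"type":"number","minimum":-1,"maximum":1},"z":{"type":"number","minimum":-1,"maximum":1},"fingers":{"type":"number"}}}},"squeeze":{"type":"number"}},"required":["plan"]}

```bash
mkdir -p pics; ls
python3 - <<'E'
from bench import monitor, viewer, workorder, nets, r
import cv2,numpy as np
s=monitor.read_state()
for k,v in s.items(): print(k,np.round(v,4))
print(r.grip_depth)
for c in ["scene","top"]:
    im=viewer.camera(c); cv2.imwrite(f"pics/{c}0.png",im["color"][:,:,::-1])
    print(c,im["xyz"],im["rotation"],im["camera_matrix"],im["D"])
    for l in ["blue_hub","blue_knob","red_knob","blue_wheel"]:
        print(l,[(np.round(d["centre"],4),round(d["confidence"],2)) for d in nets.find_in(l,c)])
E
```

```text
pics
time 0.0
joint_positions [-1.2796  0.3329 -0.0647  1.461   0.0216  1.3499 -0.0885]
joint_vel [-0.0005  0.0004  0.0007  0.0002 -0.0027 -0.0011  0.0004]
joint_torque [-1.00000e-04 -6.23243e+01  2.46000e-02 -3.89894e+01 -6.13000e-02
  3.99000e-02  2.00000e-04]
ee_pos [0.1928 0.5942 0.2914]
eef_rot [ 1.562e-01  9.877e-01 -7.000e-04 -1.000e-04]
ft_force [ 0.7725  0.9107 -0.3171]
torque [ 0.0192 -0.013   0.0994]
width 0.0871
0.051
scene [ 0.05295164 -0.55128513  0.66823018] [ 0.80876622 -0.37506307  0.18142831 -0.41510078] [[465.52566377   0.         318.30879037]
 [  0.         465.52566377 239.27613673]
 [  0.           0.           1.        ]] [-0.04011188  0.          0.          0.          0.        ]
blue_hub [(array([ 0.5169, -0.2685,  0.1057]), 0.93)]
blue_knob [(array([ 0.5298, -0.2974,  0.1414]), 0.75)]
red_knob [(array([0.5456, 0.0045, 0.1381]), 0.48)]
blue_wheel [(array([ 0.5188, -0.266 ,  0.1033]), 0.92)]
top [ 0.51869844 -0.11539608  1.0858623 ] [-0.70419617  0.7096296  -0.01228235  0.01956339] [[519.69620358   0.         315.51762796]
 [  0.         519.69620358 245.03681488]
 [  0.           0.           1.        ]] [-0.02071722  0.          0.          0.          0.        ]
blue_hub [(array([ 0.5163, -0.2575,  0.1077]), 0.69)]
blue_knob []
red_knob [(array([ 0.5151, -0.2594,  0.1102]), 0.62), (array([0.553 , 0.0042, 0.1612]), 0.41)]
blue_wheel [(array([ 0.5121, -0.2549,  0.1057]), 0.97)]
```

View pics/scene0.png

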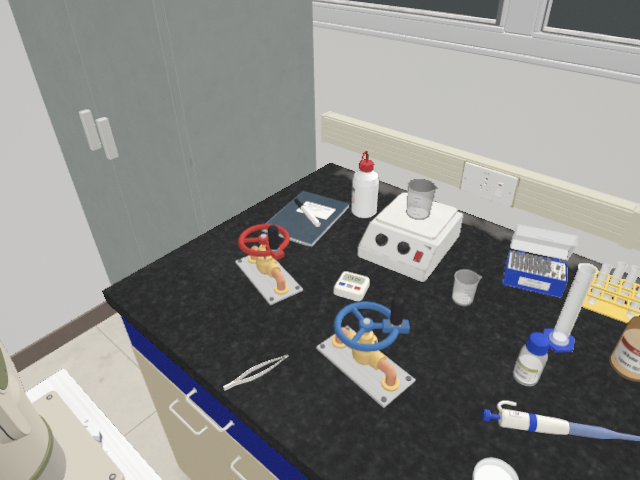

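View pics/top0.png

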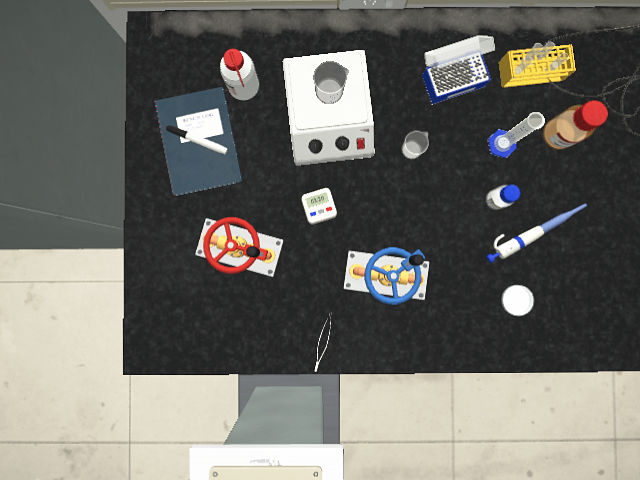

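The top view shows the blue hub at about (392,275) with its black grip at (417,259), up and to the right. The red hub is at about (231,245) with its grip at (252,252). Next I'll measure these with depth.

```bash
cat > h.py <<'E'
from bench import monitor, viewer, workorder, nets, r
import cv2,numpy as np
from scipy.spatial.transform import Rotation as R
from scipy.optimize import least_squares
def world(im):
    K=im["camera_matrix"];D=im["D"];h,w=im["depth"].shape
    u,v=np.meshgrid(np.arange(w),np.arange(h))
    p=cv2.undistortPoints(np.stack([u,v],-1).reshape(-1,1,2).astype(np.float64),np.array(K),np.array(D)).reshape(h,w,2)
    z=im["depth"].astype(float)
    P=np.dstack([p[...,0]*z,p[...,1]*z,z])
    q=np.array(im["rotation"]); M=R.from_quat(q).as_matrix() if q.size==4 else q.reshape(3,3)
    W=P@M.T+np.array(im["xyz"]); W[z<=0]=np.nan
    return W
def circ(P,rad=None):
    f=lambda a:np.hypot(P[:,0]-a[0],P[:,1]-a[1])-a[2]
    return least_squares(f,[*P.mean(0)[:2],.05],loss="soft_l1",f_scale=.003).x
def measure(c,verbose=True):
    im=viewer.camera(c); W=world(im); hsv=cv2.cvtColor(im["color"],cv2.COLOR_RGB2HSV).astype(int)
    out={}
    for n,c0 in [("blue",(.515,-.26)),("red",(.55,.05))]:
        near=np.hypot(W[...,0]-c0[0],W[...,1]-c0[1])<.12
        if n=="blue": col=(abs(hsv[...,0]-107)<14)
        else: col=(hsv[...,0]<8)|(hsv[...,0]>172)
        m=near&col&(hsv[...,1]>120)&(W[...,2]>.085)&(W[...,2]<.12)
        P=W[m]
        a=circ(P)
        for _ in range(5):
            d=np.hypot(P[:,0]-a[0],P[:,1]-a[1]); Q=P[(d>.036)&(d<.058)]; a=circ(Q)
        k=near&(W[...,2]>.112)&(W[...,2]<.175)&(np.hypot(W[...,0]-a[0],W[...,1]-a[1])<.075)&(hsv[...,2]<90)
        T=W[k&(W[...,2]>.152)]
        allk=W[k]
        out[n]=(a,np.nanmean(T,0) if len(T) else None)
        if verbose: print(c,n,"ring",np.round(a,4),len(Q),"z",round(np.median(Q[:,2]),4),"top",len(T),np.round(T.mean(0),4) if len(T) else None, "all",len(allk),np.round(allk.mean(0),4) if len(allk) else None)
        if len(T) and verbose:
            d=T.mean(0)[:2]-a[:2]; print("   r",np.hypot(*d),"ang deg",np.degrees(np.arctan2(d[1],d[0])))
    return im,W,out
E
python3 - <<'E'
from h import *
for c in ["top","scene"]:
    im,W,o=measure(c)
    print(np.nanmedian(W[300:330,150:200].reshape(-1,3),0))
E
```

```text
top blue ring [ 0.5043 -0.2495  0.0474] 901 z 0.1048 top 94 [ 0.5329 -0.2876  0.1581] all 128 [ 0.533  -0.2857  0.152 ]
   r 0.047701537798221345 ang deg -53.121047596534076
top red ring [0.5637 0.0541 0.0479] 910 z 0.1053 top 94 [0.55   0.0082 0.1585] all 115 [0.5499 0.0068 0.1543]
   r 0.04792166679355973 ang deg -106.52618050823092
[0.42532416 0.19107981 0.00083775]
scene blue ring [ 0.5007 -0.2553  0.0476] 1033 z 0.1043 top 112 [ 0.5293 -0.2936  0.157 ] all 332 [ 0.5267 -0.2948  0.1412]
   r 0.04772601387853384 ang deg -53.293292743702445
scene red ring [0.5613 0.049  0.048 ] 580 z 0.104 top 62 [0.5467 0.003  0.1566] all 220 [0.545  0.0013 0.1398]
   r 0.04828727145043814 ang deg -107.54720224485501
[3.59151871e-01 1.11926665e-01 1.93277297e-04]
```

```bash
cat >> h.py <<'E'
def rows(cmdpos,quat,wps):
    M=R.from_quat(quat).as_matrix()
    for w in wps: print(np.round(M.T@(np.array(w)-np.array(cmdpos)),4))
def st():
    s=monitor.read_state(); print("t",round(s["time"],3),"p",np.round(s["ee_pos"],4),"F",np.round(s["ft_force"],2),"T",np.round(s["torque"],2),"w",round(s["width"],4),"q",np.round(s["joint_positions"],2),"rot",np.round(s["eef_rot"],4))
    return s
E
python3 - <<'E'
from h import *
s=st(); p=s["ee_pos"]
rows(p,s["eef_rot"],[(.33,.45,.30),(.5,.27,.3),(.531,-.29,.3)])
E
```

```text
t 0.6 p [0.1929 0.5945 0.2923] F [-0.16 -0.54  0.19] T [ 0.03 -0.01 -0.  ] w 0.0871 q [-1.28  0.33 -0.06  1.46  0.02  1.35 -0.09] rot [0.1563 0.9877 0.     0.    ]
[-0.175  -0.0951 -0.0077]
[-0.3922 -0.2139 -0.0077]
[-0.5946 -0.7369 -0.0078]
```

drive_tool([
  {"x":-0.392,"y":-0.214,"z":-0.008,"rz":0.12,"fingers":1},
  {"x":-0.392,"y":-0.214,"z":-0.008,"rz":0.12,"fingers":1},
  {"x":-0.392,"y":-0.214,"z":-0.008,"rz":0.12,"fingers":1},
  {"x":-0.392,"y":-0.214,"z":-0.008,"rz":0.12,"fingers":1},
  {"x":-0.392,"y":-0.214,"z":-0.008,"rz":0.2,"fingers":1},
  {"x":-0.392,"y":-0.214,"z":-0.008,"rz":0.2,"fingers":1},
  {"x":-0.392,"y":-0.214,"z":-0.008,"rz":0.2,"fingers":1},
  {"x":-0.392,"y":-0.214,"z":-0.008,"rz":0.2,"fingers":1},
  {"x":-0.594,"y":-0.737,"z":-0.008,"rz":0.275,"fingers":1},
  {"x":-0.594,"y":-0.737,"z":-0.008,"rz":0.275,"fingers":1},
  {"x":-0.594,"y":-0.737,"z":-0.008,"rz":0.275,"fingers":1},
  {"x":-0.594,"y":-0.737,"z":-0.008,"rz":0.275,"fingers":1},
], squeeze=30)

```text
validation failed for argument at $.pl...
```

Run:
```python
from h import *
s=st(); p=s["ee_pos"]
rows(p,s["eef_rot"],[(.531,-.29,.3),(.531,-.29,.24)])
print(R.from_quat(s["eef_rot"]).as_matrix().round(3))
```

```text
t 0.6 p [0.1929 0.5945 0.2923] F [-0.16 -0.54  0.19] T [ 0.03 -0.01 -0.  ] w 0.0871 q [-1.28  0.33 -0.06  1.46  0.02  1.35 -0.09] rot [0.1563 0.9877 0.     0.    ]
[-0.5946 -0.7369 -0.0078]
[-0.5946 -0.7369  0.0522]
[[-0.951  0.309  0.   ]
 [ 0.309  0.951  0.   ]
 [-0.     0.    -1.   ]]
```

drive_tool([
  {"rx":0,"ry":0,"x":-0.392,"y":-0.214,"z":-0.008,"rz":0.12,"fingers":1},
  {"rx":0,"ry":0,"x":-0.392,"y":-0.214,"z":-0.008,"rz":0.12,"fingers":1},
  {"rx":0,"ry":0,"x":-0.392,"y":-0.214,"z":-0.008,"rz":0.12,"fingers":1},
  {"rx":0,"ry":0,"x":-0.392,"y":-0.214,"z":-0.008,"rz":0.12,"fingers":1},
  {"rx":0,"ry":0,"x":-0.392,"y":-0.214,"z":-0.008,"rz":0.2,"fingers":1},
  {"rx":0,"ry":0,"x":-0.392,"y":-0.214,"z":-0.008,"rz":0.2,"fingers":1},
  {"rx":0,"ry":0,"x":-0.392,"y":-0.214,"z":-0.008,"rz":0.2,"fingers":1},
  {"rx":0,"ry":0,"x":-0.392,"y":-0.214,"z":-0.008,"rz":0.2,"fingers":1},
  {"rx":0,"ry":0,"x":-0.594,"y":-0.737,"z":-0.008,"rz":0.275,"fingers":1},
  {"rx":0,"ry":0,"x":-0.594,"y":-0.737,"z":-0.008,"rz":0.275,"fingers":1},
], squeeze=30)

```text
time: 1.85
ee_pos: [0.5062, 0.1446, 0.3002]
eef_rot: [0.827, 0.562, 0.0, -0.0]
ft_force: [1.1, -0.9, 0.3]
width: 0.0872
```

Run:
```python
from h import *
s=st(); p=s["ee_pos"]
rows(p,s["eef_rot"],[(.531,-.29,.3),(.531,-.29,.24)])
print(R.from_quat(s["eef_rot"]).as_matrix().round(3))
```

```text
t 1.85 p [0.5062 0.1446 0.3002] F [ 1.11 -0.88  0.35] T [-0.15  0.07  0.01] w 0.0872 q [-0.77  0.1   0.44  1.73 -0.05  1.32 -0.7 ] rot [ 8.273e-01  5.618e-01  1.000e-04 -1.000e-04]
[-3.948e-01  1.833e-01  1.000e-04]
[-0.3948  0.1833  0.0601]
[[ 0.369  0.929  0.   ]
 [ 0.929 -0.369  0.   ]
 [ 0.    -0.    -1.   ]]
```

drive_tool([
  {"rx":0,"ry":0,"rz":0,"x":-0.395,"y":0.183,"z":0,"fingers":1},
  {"rx":0,"ry":0,"rz":0,"x":-0.395,"y":0.183,"z":0,"fingers":1},
  {"rx":0,"ry":0,"rz":0,"x":-0.395,"y":0.183,"z":0,"fingers":1},
  {"rx":0,"ry":0,"rz":0,"x":-0.395,"y":0.183,"z":0,"fingers":1},
  {"rx":0,"ry":0,"rz":0,"x":-0.395,"y":0.183,"z":0,"fingers":1},
  {"rx":0,"ry":0,"rz":0,"x":-0.395,"y":0.183,"z":0,"fingers":1},
  {"rx":0,"ry":0,"rz":0,"x":-0.395,"y":0.183,"z":0,"fingers":1},
  {"rx":0,"ry":0,"rz":0,"x":-0.395,"y":0.183,"z":0,"fingers":1},
])

```text
time: 2.85
ee_pos: [0.5308, -0.294, 0.2999]
eef_rot: [0.828, 0.561, -0.001, 0.001]
ft_force: [-0.2, -0.4, 1.0]
width: 0.0871
```

Run:
```python
from h import *
im=viewer.camera("wrist"); cv2.imwrite("pics/wrist1.png",im["color"][:,:,::-1])
s=st()
W=world(im)
print(im["xyz"])
try: measure("wrist")
except Exception as e: print(e)
```

```text
t 2.9 p [ 0.5318 -0.291   0.2998] F [1.19 0.28 0.64] T [-0.06  0.02  0.02] w 0.0871 q [-0.18  0.35  0.77  1.54 -0.24  1.36  0.24] rot [ 8.271e-01  5.620e-01 -6.000e-04 -1.000e-04]
[ 0.56209833 -0.21701665  0.39264957]
wrist blue ring [ 0.5063 -0.2525  0.047 ] 5847 z 0.1057 top 734 [ 0.5349 -0.2898  0.1584] all 1114 [ 0.5355 -0.2877  0.1506]
   r 0.04706749532333687 ang deg -52.568886420700714
Initial guess is outside of provided boundsh.py:16: RuntimeWarning: Mean of empty slice.
  return least_squares(f,[*P.mean(0)[:2],.05],loss="soft_l1",f_scale=.003).x
  ret = um.true_divide(
```

View pics/wrist1.png

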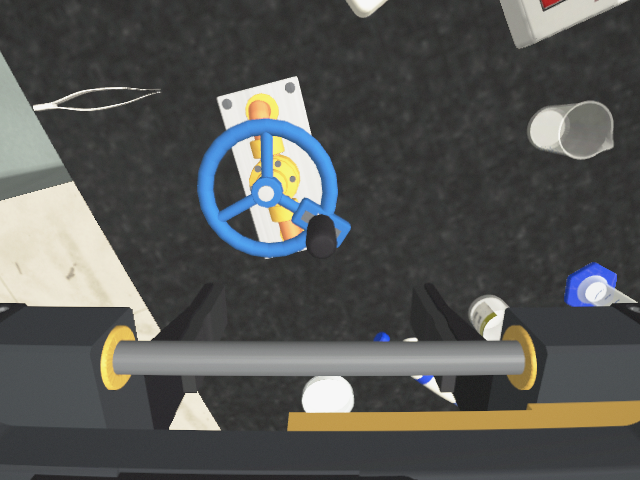

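The wrist view puts the hub at (266,192) and the grip at (321,236), and the three cameras agree to within 5 mm. I'll take the hub as (0.505,-0.2515) and the grip as (0.5345,-0.2897), then descend to it.

Run:
```python
from h import *
s=st()
rows(s["ee_pos"],s["eef_rot"],[(.5345,-.2897,.191)])
```

```text
t 2.95 p [ 0.5325 -0.289   0.2998] F [ 0.7   0.54 -1.29] T [-0.05  0.11 -0.04] w 0.0867 q [-0.18  0.34  0.77  1.54 -0.24  1.36  0.24] rot [ 8.263e-01  5.632e-01 -1.000e-04 -4.000e-04]
[1.000e-04 2.200e-03 1.088e-01]
```

drive_tool([
  {"rx":0,"ry":0,"rz":0,"x":0.001,"y":0.003,"z":0.03,"fingers":1},
  {"rx":0,"ry":0,"rz":0,"x":0.001,"y":0.003,"z":0.07,"fingers":1},
  {"rx":0,"ry":0,"rz":0,"x":0.001,"y":0.003,"z":0.1,"fingers":1},
  {"rx":0,"ry":0,"rz":0,"x":0.001,"y":0.003,"z":0.109,"fingers":1},
  {"rx":0,"ry":0,"rz":0,"x":0.001,"y":0.003,"z":0.109,"fingers":0.5},
])

```text
time: 3.58
ee_pos: [0.536, -0.2884, 0.1916]
eef_rot: [0.826, 0.564, 0.0, -0.0]
ft_force: [-0.3, -1.2, 0.6]
width: 0.0824
```

Run:
```python
from h import *
im=viewer.camera("wrist"); cv2.imwrite("pics/wrist2.png",im["color"][:,:,::-1])
for i in range(1): s=st()
```

```text
t 3.625 p [ 0.5362 -0.289   0.1923] F [ 0.06 -0.21 -0.95] T [-0.12  0.08  0.04] w 0.0793 q [-0.15  0.44  0.73  1.66 -0.32  1.16  0.29] rot [8.260e-01 5.636e-01 5.000e-04 4.000e-04]
```

View pics/wrist2.png

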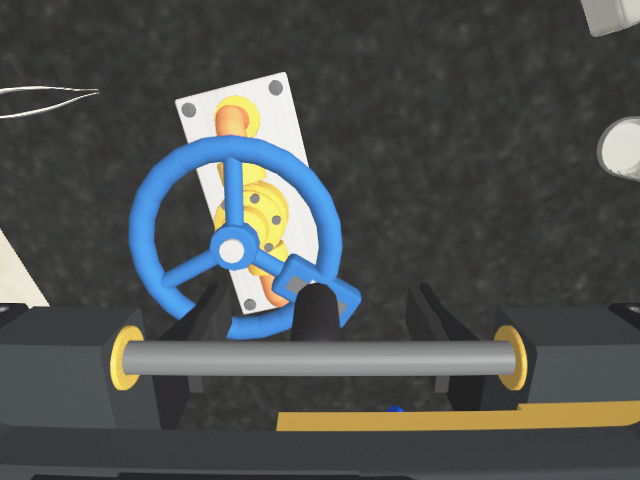

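The grip sits midway between the two fingers, at about column 317. Closing now.

drive_tool([
  {"rx":0,"ry":0,"rz":0,"x":0,"y":0,"z":0,"fingers":0},
  {"rx":0,"ry":0,"rz":0,"x":0,"y":0,"z":0,"fingers":0},
  {"rx":0,"ry":0,"rz":0,"x":0,"y":0,"z":0,"fingers":0},
  {"rx":0,"ry":0,"rz":0,"x":0,"y":0,"z":0,"fingers":0},
  {"rx":0,"ry":0,"rz":0,"x":0,"y":0,"z":0,"fingers":0},
  {"rx":0,"ry":0,"rz":0,"x":0,"y":0,"z":0,"fingers":0},
  {"rx":0,"ry":0,"rz":0,"x":0,"y":0,"z":0,"fingers":0},
  {"rx":0,"ry":0,"rz":0,"x":0,"y":0,"z":0,"fingers":0},
], squeeze=35)

```text
time: 4.62
ee_pos: [0.5354, -0.2896, 0.1912]
eef_rot: [0.826, 0.563, -0.0, -0.0]
ft_force: [-1.2, 0.7, 0.3]
width: 0.02
```

Run:
```python
from h import *
im=viewer.camera("wrist"); cv2.imwrite("pics/wrist3.png",im["color"][:,:,::-1])
s=st()
```

```text
t 4.675 p [ 0.5354 -0.2896  0.1912] F [-1.69  0.96  0.63] T [-0.03  0.24 -0.04] w 0.0199 q [-0.15  0.44  0.73  1.66 -0.32  1.16  0.29] rot [ 8.264e-01  5.631e-01 -0.000e+00 -1.000e-04]
```

View pics/wrist3.png

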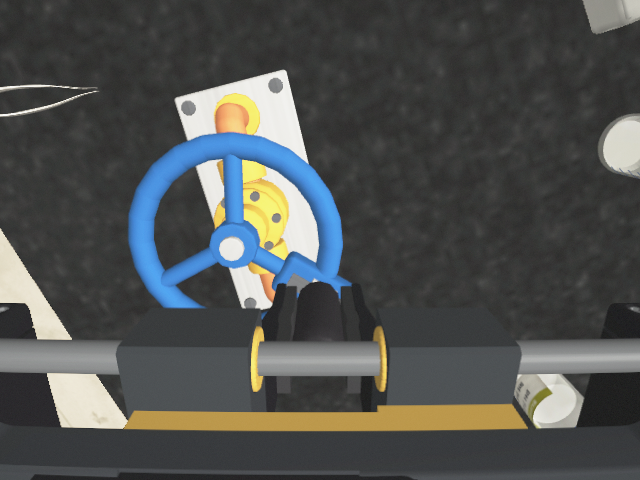

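```bash
cat >> h.py <<'E'
C=np.array([.506,-.2518]); RAD=.048
def arc(a0,a1,step,quat=(.8264,.5631,0,0),C=C,rad=RAD):
    M=R.from_quat(quat).as_matrix()
    p=lambda a:np.array([C[0]+rad*np.cos(np.radians(a)),C[1]+rad*np.sin(np.radians(a)),0])
    a=a0
    while (a-a1)*np.sign(step)<-1e-6:
        a+=step
        d=M.T@(p(a)-p(a0)); print(a,np.round(d[:2],3))
def ang(C=C):
    s=st(); d=np.array(s["ee_pos"])[:2]-C; print("TCP ang",np.degrees(np.arctan2(d[1],d[0])),"r",np.hypot(*d))
E
python3 -c "
from h import *
arc(-53,37,15)"
```

```text
-38 [0.011 0.005]
-23 [0.024 0.007]
-8 [0.036 0.006]
7 [0.048 0.001]
22 [ 0.058 -0.006]
37 [ 0.066 -0.016]
```

drive_tool([
  {"rx":0,"ry":0,"rz":0,"x":0.011,"y":0.005,"z":0,"fingers":0},
  {"rx":0,"ry":0,"rz":0,"x":0.024,"y":0.007,"z":0,"fingers":0},
  {"rx":0,"ry":0,"rz":0,"x":0.036,"y":0.006,"z":0,"fingers":0},
  {"rx":0,"ry":0,"rz":0,"x":0.048,"y":0.001,"z":0,"fingers":0},
  {"rx":0,"ry":0,"rz":0,"x":0.058,"y":-0.006,"z":0,"fingers":0},
  {"rx":0,"ry":0,"rz":0,"x":0.066,"y":-0.016,"z":0,"fingers":0},
])

```text
time: 5.42
ee_pos: [0.5447, -0.2212, 0.1912]
eef_rot: [0.826, 0.563, 0.0, 0.0]
ft_force: [1.5, -3.2, -2.7]
width: 0.0201
```

Run:
```python
from h import *
im=viewer.camera("wrist"); cv2.imwrite("pics/wrist4.png",im["color"][:,:,::-1])
ang()
measure("top")
arc(37,217,15)
```

```text
t 5.475 p [ 0.5441 -0.2198  0.1911] F [-0.66  0.81 -0.19] T [-0.18  0.25  0.03] w 0.0197 q [-0.28  0.39  0.72  1.72 -0.28  1.14  0.16] rot [ 8.260e-01  5.637e-01  4.000e-04 -7.000e-04]
TCP ang 39.98401690246056 r 0.04977380022048184h.py:16: RuntimeWarning: Mean of empty slice.
  return least_squares(f,[*P.mean(0)[:2],.05],loss="soft_l1",f_scale=.003).x
  ret = um.true_divide(
Traceback (most recent call last):
  File "h.py", line 26, in measure
    a=circ(P)
  File "h.py", line 16, in circ
    return least_squares(f,[*P.mean(0)[:2],.05],loss="soft_l1",f_scale=.003).x
           ~~~~~~~~~~~~~^^^^^^^^^^^^^^^^^^^^^^^^^^^^^^^^^^^^^^^^^^^^^^^^^^^^
ValueError: Initial guess is outside of provided bounds
```

View pics/wrist4.png

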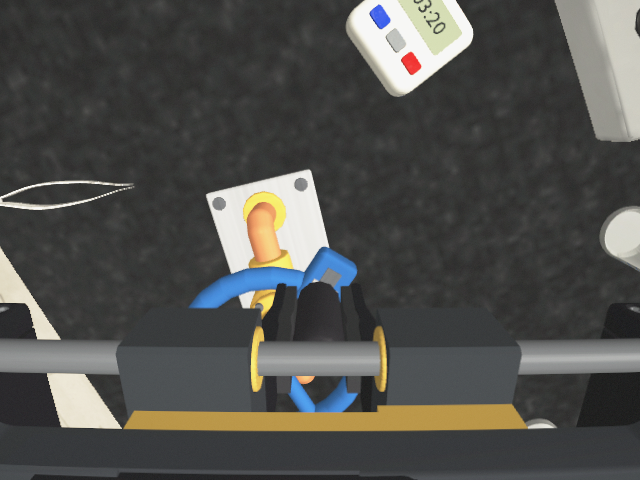

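The wheel turned with the hand: the lug (about (330,275)) followed the grip. Next is 180° more.

Run:
```python
from h import *
arc(37,217,15)
print()
arc(217,307,15)
```

```text
52 [ 0.005 -0.011]
67 [ 0.007 -0.024]
82 [ 0.006 -0.036]
97 [ 0.001 -0.048]
112 [-0.006 -0.058]
127 [-0.016 -0.066]
142 [-0.027 -0.071]
157 [-0.04  -0.073]
172 [-0.052 -0.072]
187 [-0.064 -0.067]
202 [-0.074 -0.06 ]
217 [-0.082 -0.05 ]

232 [-0.005  0.011]
247 [-0.007  0.024]
262 [-0.006  0.036]
277 [-0.001  0.048]
292 [0.006 0.058]
307 [0.016 0.066]
```

drive_tool([
  {"rx":0,"ry":0,"rz":0,"x":0.005,"y":-0.011,"z":0,"fingers":0},
  {"rx":0,"ry":0,"rz":0,"x":0.007,"y":-0.024,"z":0,"fingers":0},
  {"rx":0,"ry":0,"rz":0,"x":0.006,"y":-0.036,"z":0,"fingers":0},
  {"rx":0,"ry":0,"rz":0,"x":0.001,"y":-0.048,"z":0,"fingers":0},
  {"rx":0,"ry":0,"rz":0,"x":-0.006,"y":-0.058,"z":0,"fingers":0},
  {"rx":0,"ry":0,"rz":0,"x":-0.016,"y":-0.066,"z":0,"fingers":0},
  {"rx":0,"ry":0,"rz":0,"x":-0.027,"y":-0.071,"z":0,"fingers":0},
  {"rx":0,"ry":0,"rz":0,"x":-0.04,"y":-0.073,"z":0,"fingers":0},
  {"rx":0,"ry":0,"rz":0,"x":-0.052,"y":-0.072,"z":0,"fingers":0},
  {"rx":0,"ry":0,"rz":0,"x":-0.064,"y":-0.067,"z":0,"fingers":0},
  {"rx":0,"ry":0,"rz":0,"x":-0.074,"y":-0.06,"z":0,"fingers":0},
  {"rx":0,"ry":0,"rz":0,"x":-0.082,"y":-0.05,"z":0,"fingers":0},
])

```text
time: 7.02
ee_pos: [0.4682, -0.2814, 0.1911]
eef_rot: [0.827, 0.563, -0.0, -0.0]
ft_force: [-0.8, 4.1, 2.3]
width: 0.02
```

Run:
```python
from h import *
im=viewer.camera("scene"); cv2.imwrite("pics/scene5.png",im["color"][:,:,::-1])
ang()
```

```text
t 7.075 p [ 0.469  -0.2825  0.1912] F [ 1.48  0.32 -3.11] T [-0.16 -0.21 -0.01] w 0.0202 q [-0.21  0.3   0.79  1.83 -0.24  1.11  0.28] rot [ 8.266e-01  5.628e-01 -4.000e-04  7.000e-04]
TCP ang -140.2871734816773 r 0.04812326518888343
```

View pics/scene5.png

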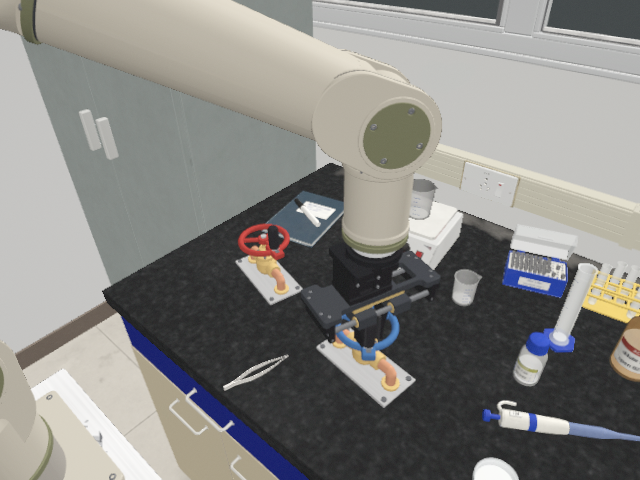

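The grip is still held, and the wheel has turned 270° with the red valve untouched. Next is another 105°, still short of the earliest possible stop at 396°.

drive_tool([
  {"rx":0,"ry":0,"rz":0,"x":-0.005,"y":0.011,"z":0,"fingers":0},
  {"rx":0,"ry":0,"rz":0,"x":-0.007,"y":0.024,"z":0,"fingers":0},
  {"rx":0,"ry":0,"rz":0,"x":-0.006,"y":0.036,"z":0,"fingers":0},
  {"rx":0,"ry":0,"rz":0,"x":-0.001,"y":0.048,"z":0,"fingers":0},
  {"rx":0,"ry":0,"rz":0,"x":0.006,"y":0.058,"z":0,"fingers":0},
  {"rx":0,"ry":0,"rz":0,"x":0.016,"y":0.066,"z":0,"fingers":0},
])

```text
time: 7.82
ee_pos: [0.5361, -0.2897, 0.1911]
eef_rot: [0.827, 0.563, -0.0, 0.0]
ft_force: [-3.5, -1.8, 0.1]
width: 0.0202
```

Run:
```python
from h import *
ang()
for a in range(307,560,30): arc(a,a+30,6); print()
```

```text
t 7.825 p [ 0.5361 -0.2897  0.1911] F [-3.52 -1.78  0.13] T [-0.43  0.93 -0.01] w 0.0202 q [-0.16  0.45  0.75  1.66 -0.33  1.16  0.3 ] rot [ 8.265e-01  5.629e-01 -3.000e-04  2.000e-04]
TCP ang -51.526121223140436 r 0.04839811374069734
313 [0.004 0.002]
319 [0.009 0.004]
325 [0.014 0.006]
331 [0.019 0.007]
337 [0.024 0.007]

343 [ 0.005 -0.   ]
349 [ 0.01  -0.001]
355 [ 0.015 -0.002]
361 [ 0.02  -0.004]
367 [ 0.024 -0.006]

373 [ 0.004 -0.003]
379 [ 0.008 -0.006]
385 [ 0.012 -0.009]
391 [ 0.015 -0.013]
397 [ 0.018 -0.017]

403 [ 0.002 -0.004]
409 [ 0.004 -0.009]
415 [ 0.006 -0.014]
421 [ 0.007 -0.019]
427 [ 0.007 -0.024]

433 [-0.    -0.005]
439 [-0.001 -0.01 ]
445 [-0.002 -0.015]
451 [-0.004 -0.02 ]
457 [-0.006 -0.024]

463 [-0.003 -0.004]
469 [-0.006 -0.008]
475 [-0.009 -0.012]
481 [-0.013 -0.015]
487 [-0.017 -0.018]

493 [-0.004 -0.002]
499 [-0.009 -0.004]
505 [-0.014 -0.006]
511 [-0.019 -0.007]
517 [-0.024 -0.007]

523 [-0.005  0.   ]
529 [-0.01   0.001]
535 [-0.015  0.002]
541 [-0.02   0.004]
547 [-0.024  0.006]

553 [-0.004  0.003]
559 [-0.008  0.006]
565 [-0.012  0.009]
571 [-0.015  0.013]
577 [-0.018  0.017]
```

drive_tool([
  {"rx":0,"ry":0,"rz":0,"x":0.004,"y":0.002,"z":0,"fingers":0},
  {"rx":0,"ry":0,"rz":0,"x":0.009,"y":0.004,"z":0,"fingers":0},
  {"rx":0,"ry":0,"rz":0,"x":0.014,"y":0.006,"z":0,"fingers":0},
  {"rx":0,"ry":0,"rz":0,"x":0.019,"y":0.007,"z":0,"fingers":0},
  {"rx":0,"ry":0,"rz":0,"x":0.024,"y":0.007,"z":0,"fingers":0},
])

```text
time: 8.45
ee_pos: [0.5509, -0.2696, 0.1912]
eef_rot: [0.826, 0.563, 0.0, 0.0]
ft_force: [-1.3, -3.1, -1.6]
width: 0.0203
```

drive_tool([
  {"rx":0,"ry":0,"rz":0,"x":0.005,"y":0,"z":0,"fingers":0},
  {"rx":0,"ry":0,"rz":0,"x":0.01,"y":-0.001,"z":0,"fingers":0},
  {"rx":0,"ry":0,"rz":0,"x":0.015,"y":-0.002,"z":0,"fingers":0},
])

```text
time: 8.82
ee_pos: [0.5541, -0.2565, 0.1914]
eef_rot: [0.827, 0.563, -0.001, 0.001]
ft_force: [-2.3, -17.8, -6.5]
width: 0.0203
```

Force rose to 18 N against the motion, so this may be the stop. I'll look before pushing on.

Run:
```python
from h import *
im=viewer.camera("wrist"); cv2.imwrite("pics/wrist6.png",im["color"][:,:,::-1])
ang()
im=viewer.camera("scene"); cv2.imwrite("pics/scene6.png",im["color"][200:440,220:460,::-1].repeat(2,0).repeat(2,1))
ang()
```

```text
t 8.875 p [ 0.5539 -0.2568  0.1913] F [-1.68 -9.48 -4.01] T [-2.1   0.4   0.01] w 0.0201 q [-0.22  0.45  0.74  1.66 -0.32  1.16  0.23] rot [ 0.8268  0.5625 -0.0011  0.0015]
TCP ang -5.945060907140645 r 0.04812599329318652
t 8.925 p [ 0.5538 -0.2568  0.1913] F [ -3.19 -10.25  -4.87] T [-2.37  0.44 -0.02] w 0.0201 q [-0.21  0.45  0.74  1.66 -0.32  1.16  0.23] rot [ 0.8268  0.5625 -0.0009  0.0013]
TCP ang -5.927416716031185 r 0.04809508689180481
```

View pics/wrist6.png

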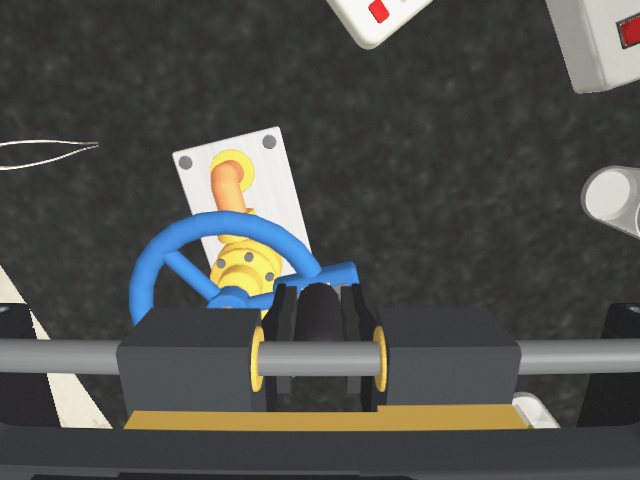

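View pics/scene6.png

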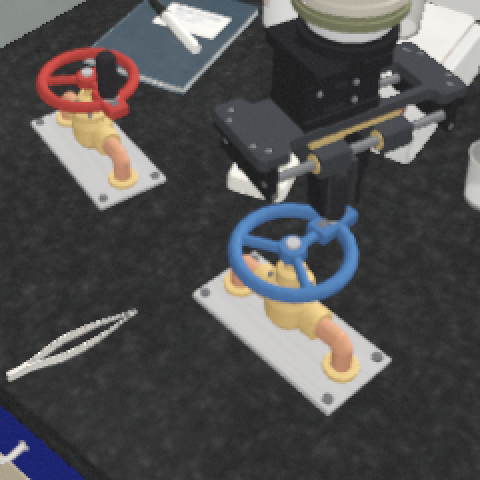

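drive_tool([
  {"rx":0,"ry":0,"rz":0,"x":0.003,"y":-0.001,"z":0,"fingers":0},
  {"rx":0,"ry":0,"rz":0,"x":0.003,"y":-0.001,"z":0,"fingers":0},
])

```text
time: 9.18
ee_pos: [0.5531, -0.2562, 0.1913]
eef_rot: [0.828, 0.561, -0.002, 0.002]
ft_force: [-2.7, -17.4, -7.9]
width: 0.0203
```

drive_tool([
  {"rx":0,"ry":0,"rz":0,"x":0.003,"y":-0.001,"z":0,"fingers":0},
  {"rx":0,"ry":0,"rz":0,"x":0.003,"y":-0.001,"z":0,"fingers":0},
])

```text
time: 9.43
ee_pos: [0.5524, -0.2555, 0.1913]
eef_rot: [0.828, 0.561, -0.003, 0.004]
ft_force: [-2.7, -26.7, -10.6]
width: 0.0198
```

The force climbs about 9 N for every 3 mm commanded, while the hand barely moves. This is the hard stop, at about -6° after 1.13 turns. Now I'll back off 90° to about 264°.

Run:
```python
from h import *
arc(355,265,-10)
```

```text
345 [-0.008  0.002]
335 [-0.017  0.002]
325 [-0.025  0.001]
315 [-0.033 -0.002]
305 [-0.04  -0.006]
295 [-0.047 -0.011]
285 [-0.052 -0.018]
275 [-0.057 -0.025]
265 [-0.06  -0.032]
```

drive_tool([
  {"rx":0,"ry":0,"rz":0,"x":-0.006,"y":0.002,"z":0,"fingers":0},
  {"rx":0,"ry":0,"rz":0,"x":-0.014,"y":0.004,"z":0,"fingers":0},
  {"rx":0,"ry":0,"rz":0,"x":-0.023,"y":0.004,"z":0,"fingers":0},
  {"rx":0,"ry":0,"rz":0,"x":-0.031,"y":0.003,"z":0,"fingers":0},
  {"rx":0,"ry":0,"rz":0,"x":-0.039,"y":0,"z":0,"fingers":0},
  {"rx":0,"ry":0,"rz":0,"x":-0.046,"y":-0.004,"z":0,"fingers":0},
  {"rx":0,"ry":0,"rz":0,"x":-0.053,"y":-0.009,"z":0,"fingers":0},
  {"rx":0,"ry":0,"rz":0,"x":-0.058,"y":-0.016,"z":0,"fingers":0},
  {"rx":0,"ry":0,"rz":0,"x":-0.063,"y":-0.023,"z":0,"fingers":0},
  {"rx":0,"ry":0,"rz":0,"x":-0.066,"y":-0.031,"z":0,"fingers":0},
  {"rx":0,"ry":0,"rz":0,"x":-0.066,"y":-0.031,"z":0,"fingers":0},
])

```text
time: 10.8
ee_pos: [0.5003, -0.2991, 0.1912]
eef_rot: [0.827, 0.563, -0.0, -0.001]
ft_force: [-2.6, 0.8, 0.8]
width: 0.0203
```

Run:
```python
from h import *
im=viewer.camera("wrist"); cv2.imwrite("pics/wrist7.png",im["color"][:,:,::-1])
ang()
```

```text
t 10.85 p [ 0.5006 -0.2991  0.1912] F [-3.21  1.54  0.1 ] T [ 0.11  0.76 -0.07] w 0.02 q [-0.16  0.39  0.77  1.73 -0.3   1.14  0.32] rot [ 8.266e-01  5.628e-01 -6.000e-04 -8.000e-04]
TCP ang -96.57218622734466 r 0.047603094780473774
```

View pics/wrist7.png

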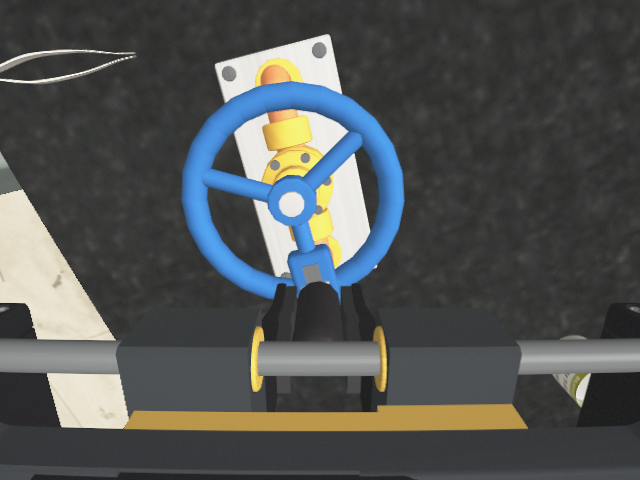

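The grip now stands at -96.6°, 90° back from the stop angle of -6°. Releasing and lifting straight up.

drive_tool([
  {"rx":0,"ry":0,"rz":0,"x":0,"y":0,"z":0,"fingers":0.7},
  {"rx":0,"ry":0,"rz":0,"x":0,"y":0,"z":0,"fingers":0.7},
  {"rx":0,"ry":0,"rz":0,"x":0,"y":0,"z":0,"fingers":0.7},
  {"rx":0,"ry":0,"rz":0,"x":0,"y":0,"z":0,"fingers":0.7},
  {"rx":0,"ry":0,"rz":0,"x":0,"y":0,"z":0,"fingers":0.7},
  {"rx":0,"ry":0,"rz":0,"x":0,"y":0,"z":-0.02,"fingers":0.7},
  {"rx":0,"ry":0,"rz":0,"x":0,"y":0,"z":-0.05,"fingers":0.7},
  {"rx":0,"ry":0,"rz":0,"x":0,"y":0,"z":-0.09,"fingers":0.7},
  {"rx":0,"ry":0,"rz":0,"x":0,"y":0,"z":-0.13,"fingers":0.7},
  {"rx":0,"ry":0,"rz":0,"x":0,"y":0,"z":-0.15,"fingers":0.7},
  {"rx":0,"ry":0,"rz":0,"x":0,"y":0,"z":-0.15,"fingers":0.7},
])

```text
time: 12.22
ee_pos: [0.502, -0.2995, 0.3437]
eef_rot: [0.827, 0.563, 0.001, 0.001]
ft_force: [0.5, -0.4, 1.3]
width: 0.0606
```

Run:
```python
from h import *
st()
for c in ["scene","wrist"]:
    try: im,W,o=measure(c)
    except Exception as e: print(e)
im=viewer.camera("scene"); cv2.imwrite("pics/scene8.png",im["color"][:,:,::-1])
im=viewer.camera("wrist"); cv2.imwrite("pics/wrist8.png",im["color"][:,:,::-1])
st()
```

```text
t 12.225 p [ 0.502  -0.2995  0.3437] F [ 0.55 -0.37  1.29] T [-0.01  0.17  0.01] w 0.0606 q [-0.21  0.27  0.82  1.53 -0.2   1.42  0.25] rot [0.8265 0.5629 0.0012 0.0015]
scene blue ring [ 0.5014 -0.2564  0.0481] 915 z 0.1043 top 118 [ 0.4957 -0.3026  0.157 ] all 338 [ 0.4927 -0.3038  0.1417]
   r 0.04659564967930867 ang deg -96.96148537249081
scene red ring [0.5613 0.0491 0.048 ] 584 z 0.104 top 58 [0.5466 0.0033 0.1569] all 221 [0.545  0.0014 0.1396]
   r 0.04802733092167774 ang deg -107.81490374879462
wrist blue ring [ 0.5059 -0.2526  0.047 ] 4735 z 0.1056 top 543 [ 0.5006 -0.2994  0.1585] all 790 [ 0.5013 -0.2974  0.1511]
   r 0.0471045106773512 ang deg -96.41777732043728
Initial guess is outside of provided bounds
t 12.425 p [ 0.5015 -0.2987  0.3404] F [-0.09 -0.19 -0.77] T [-0.1   0.07 -0.02] w 0.061 q [-0.21  0.27  0.82  1.54 -0.2   1.42  0.25] rot [ 8.264e-01  5.631e-01 -4.000e-04 -6.000e-04]h.py:16: RuntimeWarning: Mean of empty slice.
  return least_squares(f,[*P.mean(0)[:2],.05],loss="soft_l1",f_scale=.003).x
  ret = um.true_divide(
```

View pics/wrist8.png

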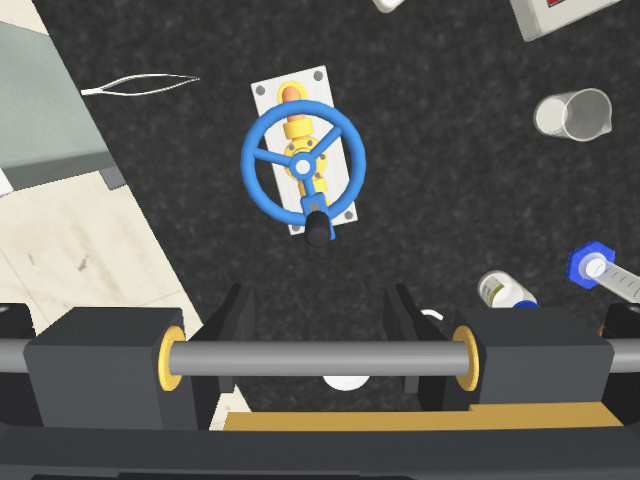

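View pics/scene8.png

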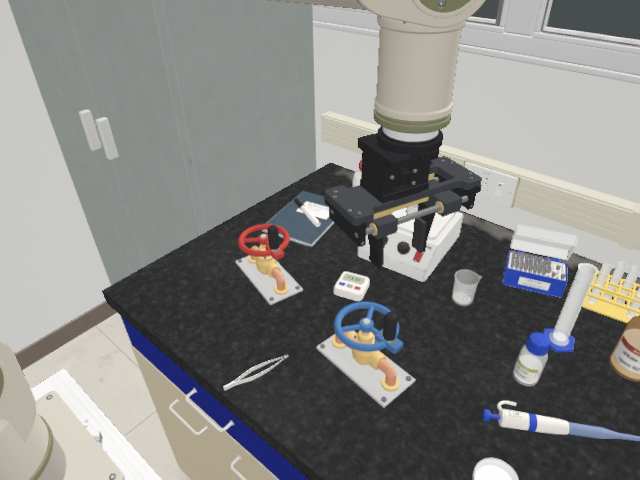

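The hand is clear of everything. The blue grip measures -96.4° (wrist) and -97.0° (scene), and the red grip is where it began to within 1 mm. Handing in.

```bash
python3 -c "
from bench import workorder
print(workorder.close_job())"
```

```text
the job is handed in; nothing more can be done
None
```

The blue valve is fully opened and backed off a quarter turn. I handed the job in after about 12.4 s of the 58 s allowed; it reported no verdict.

- **Cranking:** I held the black crank grip from above and turned the wheel counter-clockwise about 1.13 turns (408°). It stopped there, with the grip at about -6°. Two further 3 mm pushes raised the force from about 10 N to 27 N while the hand moved less than 2 mm. That matches a hard stop, and 1.13 turns is within the stated range of 1.1 to 1.6.
- **Backing off:** I turned it back 90° clockwise, let go and lifted clear.
- **Last checks:** After release the blue grip stood at -96.4° (wrist camera) and -97.0° (scene camera), about 90–91° back from the stop. The red grip was within 1 mm of where it started. The gripper was about 110 mm above the grip, with no contact force beyond sensor noise.
- **Disagreements:** The cameras differed by up to 6 mm on where the blue hub is, but agreed on the grip angle to within 1°. Two measuring scripts failed on views where a wheel was hidden or out of frame; other views covered those checks. One move call was refused at the start for missing fields, and nothing moved.

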